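# Lock the stadium seat back into its display stand with pin and hairpin clip

## Task

The blue stadium seat back lies in its display stand, but its hinge pin is only part-way in. Push the square-headed pin fully home, then take the steel hairpin clip from the wooden block, put its straight leg down through the hole in the end of the pin and press on its loop until the bent leg snaps over the shank and hugs it. Leave the clip upright there, and do not shift or knock over the coffee cup, the baseball, the marker or the glasses case.

Things in the scene. Friction and masses are not known exactly. Their poses are not given: they have to be found in the camera images.
- stand: Fixed dark steel stand carrying the blue seat back. Origin on the table under the hinge; +y along the pin, head to end; +x to the seat back, which starts 85 mm from the pin axis 75 mm high, rises at 12 degrees to 150 mm and spans y +-194 mm. Two lugs 86 mm high, y -39 to -31 and 31 to 39 mm, the seat's ear between. Keeper bar 16 mm wide, 45 mm high under the pin's head, y -109 to -34 mm.
- pin (a joint): Brass hinge pin: how far it is pushed in along the stand's +y, in m. 0: drawn out; 0.050: fully home, head on the first lug (hard stop). It only slides (the keeper bar stops its square head from turning), with about 4 N of friction, and stays where it is left. Shank 20 mm thick, axis level, 62 mm above the table.
- pin_head (a point): Middle of the outer face of the pin's square brass head (34 x 34 mm, 8 mm thick), 62 mm above the table. Push here along the stand's +y; with the pin home this face is 47 mm from the stand's middle plane (y = -47 mm).
- pin_hole (a point): Centre of the vertical cross hole, on the pin's axis 62 mm above the table, 14 mm from the pin's end; axes as the stand's. 8 mm wide, straight down through the 20 mm shank, slightly countersunk. With the pin home it is at the stand's y = 52 mm, 13 mm outside the second lug, free above and below; before that it is hidden in the ear or lug.
- block: Fixed wooden block, 50 mm (x) x 80 mm (y) x 46 mm high, origin under its middle. A slot 8 mm wide along its y holds the clip upright, loop clear above. Nothing clamps the clip: it lifts straight out, and may lean a few degrees in the slot.
- clip: Loose steel hairpin clip (R-clip), 5 mm round wire, 50 g, upright in the block, loop on top, in its own y-z plane. z: up the straight leg, which runs at y = 0 from z -44 mm (point, tapered over 6 mm) to +50 mm. Origin: the point of that leg that lies at the hole's centre when the clip is home; 54 mm above the table at first. Use it with its plane across the pin, bent leg on either side.
- clip_loop (a point): Centre of the clip's loop, clip frame (0, 11, 50) mm: a rigid ring, 27 mm outer diameter, 5 mm thick along the clip's x. Grip it flat there (fingers closing along the clip's x).
- clip_top (a point): Top of the clip's loop, clip frame (0, 11, 63.5) mm: 125.5 mm above the table when home. Lowered into the hole, the clip first stands proud by about 20 mm with its flared nose on the shank; about 12 N pressed down on the loop then snaps it home, where it stops by itself (well over 20 N could drive it too far).
- clip_tip (a point): Point of the clip's straight leg, clip frame (0, 0, -44) mm.
- clip_leg (a joint): Spread of the clip's bent, sprung leg (on its +y side) about the loop's centre, rad: 0 relaxed, about 0.1 while it passes the shank, nearly 0 again when it hugs the shank. Its hump clasps the shank at clip z = 0; below, it flares out to y = 20, z = -32 mm.
- cup: Bystander: white paper coffee cup with lid, 86 mm across, 115 mm high, origin under its middle, z up.
- ball: Bystander: baseball (73 mm) on a low black display ring, 82 mm high in all, origin under its middle.
- case: Bystander: black glasses case, 65 x 165 x 45 mm, origin under its middle.
- marker: Bystander: marker pen lying on the table, 140 mm long along its x, 14 mm thick, origin under its middle.

How it is judged:
By the outcome, as a careful person would: the job done as asked, in the order asked, and still so for the second after the job is handed in, with the robot touching nothing.
It also fails if it takes over 61 s, if anything falls off the work surface, if the arm or the gripper's body presses on something with over 40 N, if the wrist force passes 120 N, or if a joint passes its speed limit or range.

## Robot

A 7-joint arm with a two-finger parallel gripper is mounted at the origin on the work surface. World frame = base frame: x ahead of the robot, y to its left, z up, the work surface at z = 0. Lengths are in m, angles in degrees, forces in N, time in s.
With the tool pointing down it reaches from about 0.425 to 0.875 m from the base axis. Payload 4.7 kg.
Tool frame: the origin (TCP) lies midway between the tips of the shut fingers; the grasp point (between the pads) lies 19 mm behind it; z points along the fingers, y is the line along which they close (so a half turn about z gives the same grasp; the last joint's range is limited). The gripper opens to 87 mm and grips with 3 to 60 N. Pads are 19 mm wide; open, the fingers measure 117 mm over their backs; the gripper's body (75 mm by 190 mm) begins 51 mm behind the grasp point.
Start: joints at [-63.192, 18.392, -4.016, 83.108, 1.295, 78.541, -3.26], TCP at [0.285, 0.584, 0.223] pointing down, gripper open.
Joint ranges: [-163.93, 163.93], [-17.29, 119.83], [-79.2, 71.16], [3.27, 140.29], [-89.18, 269.18], [5.43, 117.66], [-154.24, 154.24]. Speed limits (degrees/s): [147.25, 147.25, 180, 180, 180, 180, 180].

## Interface

Orientations are given as [roll, pitch, yaw] about the fixed x, y, z axes, in that order (R = Rz(yaw) Ry(pitch) Rx(roll)).
In Python, from cell import env, viewer, boxes_of, masks_of gives the robot as it stands. The module is installed in compiled form; this text tells all that it offers.
- The arm moves only by the tool apply_moves, never from a script. Its argument "moves" is a list of rows, each a list of 7 numbers: the shift along the tool's x, y, z scaled (see below), then the turn, a rotation vector about the tool's x, y, z scaled (see below), then the opening, from 0 (shut) to 1 (fully open). A call has 1 to 20 rows; each row is the pose to reach, as a shift and turn from the pose commanded when the call began, along the tool's axes at that moment; what a row does not reach only later rows make up. The controller multiplies each number of a shift by 0.2 m and each number of a turn by 1.5 rad. A row lasts 1/10 s, in which the tool goes at most 50 mm and 8.59 degrees, less where a joint would pass 70% of its speed; a pose out of reach is approached as far as the arm can. A call with a number of a shift or a turn outside -1 to 1 is refused whole. A call with a gripper value outside its range is refused whole. The fingers move at their own pace and stop on an object; "grip_force" is the grip in N (left out, the last holds). Time passes only in rows, so rows that repeat a pose let the fingers close. It gives the time, the measured TCP pose, the force, the opening and the grip force at its end, in the units of the state.
- env.get_obs(): the state, without advancing time (a new reading comes with each control period).
- viewer.read_camera(name): name is "side" or "top" or "wrist"; returns the picture (420x560x3 uint8, red, green, blue); there is no depth.
- viewer.get_calibration(name): a dict with "fov_y" (degrees; the focal length in pixels is half the picture's height over the tangent of half this angle, whatever the lens; pixels are square), "cx", "cy" (the principal point, pixels), "k1" (the pictures are not rectified: a ray, as slopes to the right and down, at radius r is drawn at 1 + k1 r^2 times it, then the intrinsics apply), "position" and "orientation" of the camera in the world. Camera axes: x right, y up, looking along -z (the intrinsics and any distortion apply to the point x, -y, -z); pixel columns grow to the right and rows downward; lengths in m; the calibration is good to about 2 mm. A picture is of the moment at which its call begins: read the wrist's pose just before it. get_calibration takes no time and is no camera call; for the wrist camera it gives the pose at the moment of the call.
- env.sign_off(): hands the job in; it is judged then, once.
Trained networks look in the newest picture that a camera, given by its name, has taken for a name from the list of things; names that differ only in an ending like _2 or _b are one class to them, and where a whole thing is asked for, a point or a joint stands for the part that bears it (a point fixed in the world has none). Each returns a list of dicts, best first, with "conf" (0 to 1); they miss things now and then, are a little off and sometimes report something else, mostly with a low value. They report only what shows in the picture. A call takes as long as a camera call.
- boxes_of(camera, target): "location" ([column, row] in pixels, amid what is visible of it).
- masks_of(camera, target): "pixels" (420x560 bool, what is visible of it) and "location" ([column, row] in pixels, amid what is visible of it).
The state is a dict: "time_s": time; "qpos": joint angles; "joint_velocities": joint speeds; "effort": joint torques, N m; "tool_pos": TCP position; "tool_rot": TCP orientation; "force": force on the tool from outside, world axes, zero at the start; "wrist_torque": the same for the moment, N m; "grip_width": finger opening in m; "grasp_force": force on a finger pad.
Only numpy, scipy, OpenCV 4.12 (cv2) and the standard library are available. Lean on these libraries where they do the work, as an engineer would, in place of code of your own. Each camera call takes 0.05 s, during which the arm holds its last target. There are 200 camera calls.

## Working session

There is one attempt and no reset: what is moved stays moved. The work goes in short steps, Python scripts to look and compute and a tool call to move; the robot and the scene stay as the last step left them, time stands still between calls to the robot, and variables do not carry over. Pictures are saved under pics/ and viewed, at most 10 in all, crops included, and the job is handed in when it is done.

Besides the shell and the picture viewer there is one more tool, called after "Emit:" in YAML: its name, and indented under it one key for each argument. apply_moves: Moves the arm, as the interface text tells. Shifts and turns lie within -1 to 1; 1 stands for 0.2 m of shift or 1.5 rad of turn. Its arguments: {"type":"object","properties":{"moves":{"type":"array","items":{"type":"array","items":{"type":"number","minimum":-1,"maximum":1}}},"grip_force":{"type":"number"}},"required":["moves"]}

```bash
mkdir -p pics
cat > h.py <<'E'
import numpy as np, cv2
from cell import env, viewer, boxes_of, masks_of
from scipy.spatial.transform import Rotation as R
def cal(n):
    c=viewer.get_calibration(n); c['f']=210/np.tan(np.radians(c['fov_y'])/2)
    o=np.array(c['orientation'],float)
    c['R']=o if o.shape==(3,3) else (R.from_euler('xyz',o,degrees=True).as_matrix() if o.size==3 else None)
    c['p']=np.array(c['position']); return c
def ray(c,uv):
    K=np.array([[c['f'],0,c['cx']],[0,c['f'],c['cy']],[0,0,1]])
    d=np.array([uv[0]-c['cx'],uv[1]-c['cy']])/c['f']; s=d.copy()
    for _ in range(30): s=d/(1+c['k1']*(s@s))
    return c['R']@np.array([s[0],-s[1],-1])
def at_z(c,uv,z):
    r=ray(c,uv); return c['p']+r*(z-c['p'][2])/r[2]
def proj(c,P):
    q=(np.atleast_2d(P)-c['p'])@c['R']; s=np.c_[q[:,0],-q[:,1]]/-q[:,2:3]
    s=s*(1+c['k1']*(s**2).sum(1,keepdims=True)); return s*c['f']+[c['cx'],c['cy']]
def tri(obs):
    A=np.zeros((3,3));b=np.zeros(3)
    for c,uv in obs:
        d=ray(c,uv);d/=np.linalg.norm(d);M=np.eye(3)-np.outer(d,d);A+=M;b+=M@c['p']
    return np.linalg.solve(A,b)
E
python3 - <<'E'
from h import *
print(env.get_obs())
for n in ['side','top','wrist']:
    c=viewer.get_calibration(n);print(n,c)
    im=viewer.read_camera(n);cv2.imwrite(f'pics/{n}0.png',im[:,:,::-1])
    for t in ['stand','pin','pin_head','block','clip','clip_loop','clip_top','cup','ball','case','marker']:
        r=boxes_of(n,t)[:2]
        print(t,[(np.round(x['location']).tolist(),round(x['conf'],2)) for x in r])
E
python3 - <<'E'
import cv2,numpy as np
a=[cv2.imread(f'pics/{n}0.png') for n in ['side','top']]
cv2.imwrite('pics/a.png',cv2.resize(np.hstack(a),(800,300)))
E
```

```text
{'time_s': 0.0, 'qpos': array([-63.19241245,  18.43958057,  -4.01522827,  83.1744909 ,
         1.29449436,  78.54069925,  -3.26033524]), 'joint_velocities': array([-0.14927788,  0.059438  ,  0.06223659,  0.01056785, -0.06530748,
        0.07423599,  0.09117759]), 'effort': array([-7.40113373e-04, -4.91274011e+01, -4.04037209e-01, -3.12535286e+01,
       -6.39936095e-02,  4.35368554e-02,  1.77283159e-04]), 'tool_pos': array([0.28474279, 0.58369987, 0.22145917]), 'tool_rot': array([-1.79890443e+02,  5.33139757e-03,  1.54001434e+02]), 'force': array([-0.50627337,  1.06439455,  0.49470042]), 'wrist_torque': array([ 0.0170542 , -0.01366935, -0.05436284]), 'grasp_force': 0.0, 'grip_width': 0.0871880890890677}
side {'fov_y': 49.76926758690154, 'cx': 281.52587343099293, 'cy': 205.2248466970785, 'k1': 0.040545264791352, 'position': array([ 0.08694945, -0.71098494,  0.87834297]), 'orientation': array([ 47.53366631,  -0.72863245, -31.86577574])}
stand [([350.0, 181.0], 0.91)]
pin [([307.0, 233.0], 0.57)]
pin_head [([308.0, 234.0], 0.71)]
block [([198.0, 184.0], 0.78)]
clip [([198.0, 164.0], 0.
[... 463 characters left out ...]
0], 0.62)]
pin [([277.0, 121.0], 0.67), ([311.0, 205.0], 0.65)]
pin_head [([439.0, 180.0], 0.69), ([312.0, 205.0], 0.51)]
block [([171.0, 260.0], 0.8)]
clip []
clip_loop []
clip_top []
cup [([407.0, 268.0], 0.65)]
ball [([440.0, 178.0], 0.75)]
case [([122.0, 198.0], 0.58)]
marker [([264.0, 277.0], 0.61), ([313.0, 205.0], 0.61)]
wrist {'fov_y': 63.90323406930629, 'cx': 280.8497096022377, 'cy': 209.54128267496287, 'k1': -0.06553429063335973, 'position': array([0.21245546, 0.61946036, 0.38483366]), 'orientation': array([-1.70361484e+01, -1.00264836e-02,  6.40315549e+01])}
stand []
pin []
pin_head []
block [([158.0, 360.0], 0.72)]
clip []
clip_loop []
clip_top []
cup []
ball []
case []
marker []
```

View pics/top0.png

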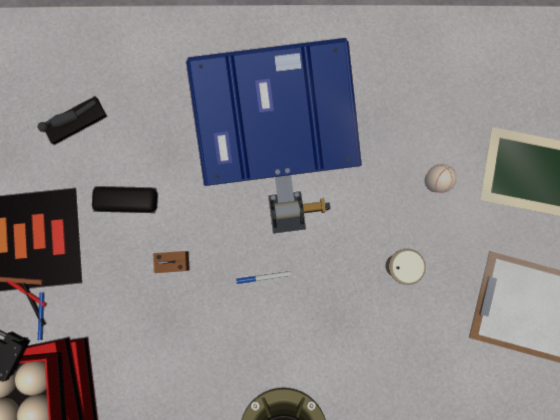

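View pics/side0.png

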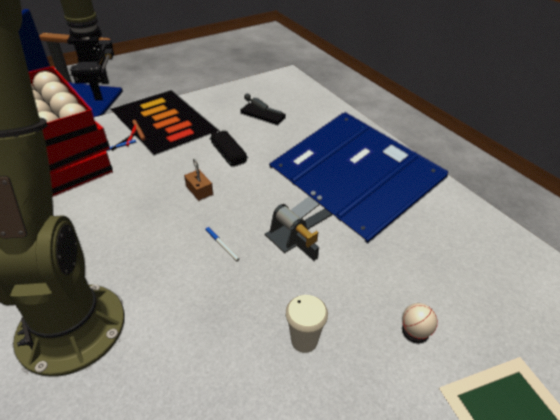

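The top view shows the stand near (287,212) with the pin head to its right at about (325,206), so the pin's +y points left in the image. It also shows the block at (171,261), the marker at (264,277), the cup at (407,267) and the ball at (440,178). The side view agrees.

Run:
```python
from h import *
ct=cal('top');cs=cal('side')
seat=[at_z(ct,p,z)[:2].round(4).tolist() for p,z in [((188,57),.15),((348,40),.15),((361,167),.075),((205,185),.075)]]
print('seat',seat)
for n,p,z in [('block',(171,260.5),.046),('cup',(407,267),.115),('ball',(440,178),.045),('head',(325,206),.062),('headside',0,0)][:4]: print(n,at_z(ct,p,z).round(3))
ims=[]
for n in ['top','side']:
    c=cal(n)
    im=cv2.imread(f'pics/{n}0.png')
    u,v=(285,225) if n=='top' else (255,205)
    w=100
    ims.append(cv2.resize(im[v-75:v+75,u-w:u+w] if n=='side' else im[160:310,140:340],(800,600),interpolation=3))
cv2.imwrite('pics/crop.png',np.vstack([cv2.resize(i,(400,300)) for i in ims]))
viewer.read_camera('top')
for t in ['block','marker','case']:
    m=masks_of('top',t)
    if m: 
        k=m[0]['pixels'].astype(np.uint8);cnt=max(cv2.findContours(k,0,2)[0],key=cv2.contourArea);b=cv2.minAreaRect(cnt)
        z={'block':.046,'marker':.007,'case':.045}[t]
        print(t,[at_z(ct,p,z)[:2].round(4).tolist() for p in cv2.boxPoints(b)],at_z(ct,b[0],z)[:2])
```

```text
seat [[0.9094, 0.2217], [0.9495, -0.1562], [0.6592, -0.1937], [0.616, 0.1905]]
block [0.431 0.278 0.046]
cup [ 0.415 -0.29   0.115]
ball [ 0.636 -0.399  0.045]
head [ 0.564 -0.105  0.062]
block [[0.4511, 0.3287], [0.4582, 0.2363], [0.4074, 0.2316], [0.4003, 0.3236]] [0.42922138 0.28001719]
marker [[0.3874, 0.1216], [0.4069, -0.0197], [0.3912, -0.0219], [0.3718, 0.1193]] [0.38933946 0.04988092]
case [[0.5562, 0.4814], [0.622, 0.4815], [0.6159, 0.3157], [0.5504, 0.3164]] [0.58602633 0.39859332]
```

```bash
cat >> h.py <<'E'
def go(target,yaw,pos=None,rot=None):
    """print scaled shift/turn from measured pose to world target with tool down at yaw"""
    o=env.get_obs(); p=o['tool_pos'] if pos is None else np.array(pos)
    R0=R.from_euler('xyz',o['tool_rot'] if rot is None else rot,degrees=True)
    d=R0.inv().apply(np.array(target)-p)/.2
    w=(R0.inv()*R.from_euler('xyz',[180,0,yaw],degrees=True)).as_rotvec()/1.5
    print('shift',d.round(4).tolist(),'turn',w.round(4).tolist(),'rows',max(np.linalg.norm(d)*4,np.degrees(np.linalg.norm(w)*1.5)/8.59).round(1))
E
echo
```

Emit:
apply_moves:
  moves:
    - [-0.66, -0.525, 0.05, 0, 0, 0, 1]
    - [-0.66, -0.525, 0.05, 0, 0, 0, 1]
    - [-0.66, -0.525, 0.05, 0, 0, 0, 1]
    - [-0.66, -0.525, 0.05, 0, 0, 0, 1]

```text
time_s: 2.4
tool_pos: [0.3612, 0.4265, 0.2126]
tool_rot: [-179.9, 0.1, 153.6]
force: [-0.5, 0.3, 0.4]
grip_width: 0.0871
grasp_force: 0.0
```

Emit:
apply_moves:
  moves:
    - [-0.66, -0.525, 0.05, 0, 0, 0, 1]
    - [-0.66, -0.525, 0.05, 0, 0, 0, 1]
    - [-0.66, -0.525, 0.05, 0, 0, 0, 1]
    - [-0.66, -0.525, 0.05, 0, 0, 0, 1]
    - [-0.66, -0.525, 0.05, 0, 0, 0, 1]
    - [-0.66, -0.525, 0.05, 0, 0, 0, 1]

```text
time_s: 3.0
tool_pos: [0.43, 0.2803, 0.2028]
tool_rot: [179.9, -0.0, 154.0]
force: [-0.1, 0.6, 0.5]
grip_width: 0.0868
grasp_force: 0.0
```

Run:
```python
from h import *
o=env.get_obs();c=cal('wrist');print(o['tool_pos'],o['tool_rot'],o['force'],o['qpos'].round(1))
im=viewer.read_camera('wrist');cv2.imwrite('pics/w1.png',im[:,:,::-1])
np.save('w1.npy',c,allow_pickle=True)
for t in ['block','clip','clip_loop','clip_top','clip_tip','clip_leg']:
    print(t,[(np.round(x['location'],1).tolist(),round(x['conf'],2)) for x in masks_of('wrist',t)[:2]])
```

```text
[0.42998984 0.28034936 0.20280053] [ 1.79940216e+02 -2.64230985e-02  1.53983169e+02] [-0.1116499   0.60294021  0.47371577] [-43.5   2.3   7.7 104.2  -0.4  73.5  28.3]
block [([278.3, 180.4], 0.95)]
clip [([276.0, 201.2], 0.56)]
clip_loop [([279.2, 202.4], 0.68)]
clip_top [([279.9, 203.9], 0.58)]
clip_tip [([277.1, 201.2], 0.97)]
clip_leg [([278.9, 194.6], 0.63)]
```

View pics/w1.png

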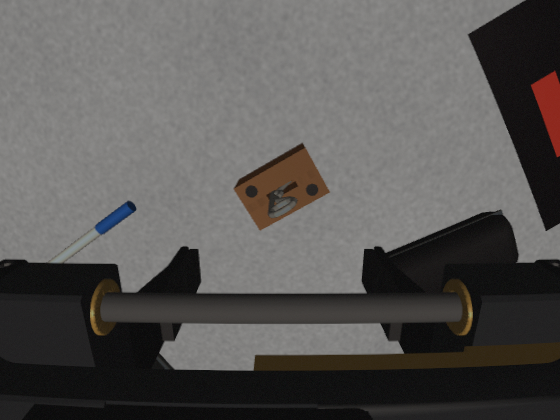

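Emit:
apply_moves:
  moves:
    - [-0.8, -0.8, 0, 0, 0, 0.67, 0]
    - [-0.8, -0.8, 0, 0, 0, 0.67, 0]
    - [-0.8, -0.8, 0, 0, 0, 0.67, 0]
    - [-0.8, -0.8, 0, 0, 0, 0.67, 0]
    - [-0.8, -0.8, 0, 0, 0, 0.67, 0]
    - [-0.8, -0.8, 0, 0, 0, 0.67, 0]
    - [-0.8, -0.8, 0, 0, 0, 0.67, 0]

```text
time_s: 4.05
tool_pos: [0.5042, 0.0648, 0.2026]
tool_rot: [180.0, -0.0, 96.0]
force: [0.5, 0.2, -0.3]
grip_width: 0.0392
grasp_force: 0.0
```

Run:
```python
from h import *
go([.568,-.145,.2],96.4)
im=cv2.imread('pics/w1.png')[140:240,220:340]
cv2.imwrite('pics/w1c.png',cv2.resize(im,(720,600),interpolation=cv2.INTER_CUBIC))
```

```text
shift [-1.0766, 0.2079, 0.0129] turn [0.0001, -0.0001, -0.0049] rows 4.4
```

View pics/w1c.png

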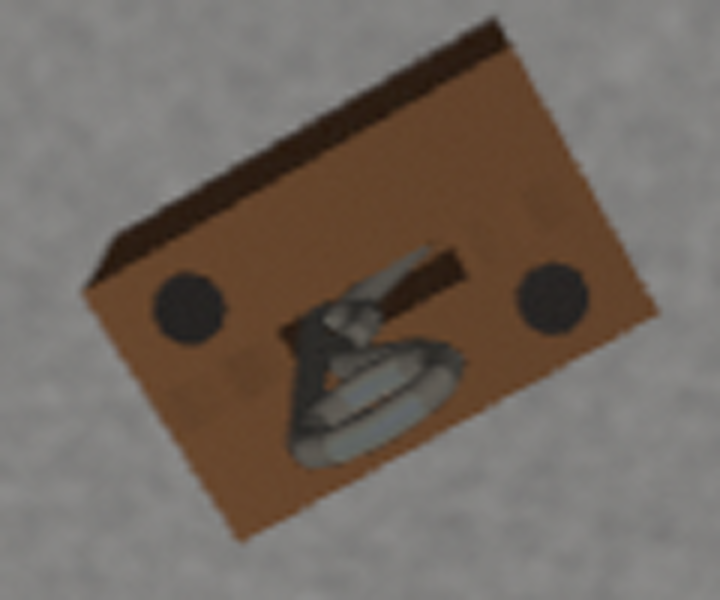

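The enlarged wrist crop shows the clip's loop at about full-image (283,210). Its straight leg is on the left (world −y) and the bent leg on the right (world +y), so the clip's y runs along the block's +y.

Emit:
apply_moves:
  moves:
    - [-1, 0.2, 0, 0, 0, 0, 0]
    - [-1, 0.2, 0, 0, 0, 0, 0]
    - [-1, 0.2, 0, 0, 0, 0, 0]
    - [-1, 0.2, 0, 0, 0, 0, 0]
    - [-1, 0.2, 0, 0, 0, 0, 0]
    - [-1, 0.2, 0, 0, 0, 0, 0]

```text
time_s: 4.65
tool_pos: [0.5659, -0.1301, 0.2023]
tool_rot: [-180.0, 0.0, 96.2]
force: [0.1, 0.8, -0.3]
grip_width: 0.0008
grasp_force: 0.0
```

Run:
```python
from h import *
o=env.get_obs();c=cal('wrist');print(o['tool_pos'],o['tool_rot'],o['qpos'].round(1))
im=viewer.read_camera('wrist');cv2.imwrite('pics/w2.png',im[:,:,::-1])
np.save('w2.npy',c,allow_pickle=True)
for t in ['pin','pin_head','stand']:
    print(t,[(np.round(x['location'],1).tolist(),round(x['conf'],2)) for x in masks_of('wrist',t)[:2]])
# draw predicted points from coarse model
a=np.radians(6.4);S=lambda x,y,z:[.553+x*np.cos(a)-y*np.sin(a),-.011+x*np.sin(a)+y*np.cos(a),z]
for n,P in dict(lugc=S(0,-.039,.086),headL=S(-.017,-.094,.079),headR=S(.017,-.094,.079),lug2=S(0,.039,.086)).items(): print(n,proj(c,P).round(1))
```

```text
[ 0.56592417 -0.13006798  0.20225908] [-1.79960243e+02  3.14250874e-02  9.62274264e+01] [-17.1  11.3  31.4  96.   -6.1  74.4  21.6]
pin [([284.9, 139.6], 0.76)]
pin_head [([285.0, 146.2], 0.74)]
stand [([446.9, 110.1], 0.68)]
lugc [[281.1 106.7]]
headL [[261.5 173.2]]
headR [[301.1 173.1]]
lug2 [[280.9  -1. ]]
```

View pics/w2.png

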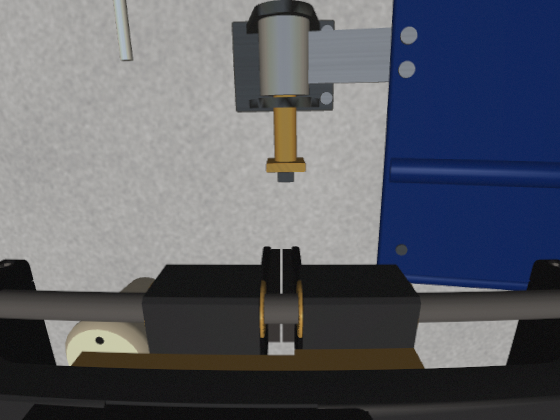

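The wrist view shows the head's top edge at row 171, columns 267–306 (centre 286). The first lug's face is at row 106. So the stand axis lies about 4 mm further +x than my coarse estimate, and the head face is at y ≈ −93 mm.

Emit:
apply_moves:
  moves:
    - [-0.025, 0.023, 0.25, 0, 0, 0, 0]
    - [-0.025, 0.023, 0.5, 0, 0, 0, 0]
    - [-0.025, 0.023, 0.65, 0, 0, 0, 0]
    - [-0.025, 0.023, 0.73, 0, 0, 0, 0]
    - [-0.025, 0.023, 0.73, 0, 0, 0, 0]

```text
time_s: 5.35
tool_pos: [0.5697, -0.1313, 0.0547]
tool_rot: [-179.8, -0.1, 96.5]
force: [-0.2, -0.4, -0.8]
grip_width: 0.0003
grasp_force: 0.0
```

Emit:
apply_moves:
  moves:
    - [0.05, 0, 0, 0, 0, 0.002, 0]
    - [0.1, 0, 0, 0, 0, 0.002, 0]
    - [0.14, 0, 0, 0, 0, 0.002, 0]
    - [0.18, 0, 0, 0, 0, 0.002, 0]
    - [0.21, 0, 0, 0, 0, 0.002, 0]
    - [0.24, 0, 0, 0, 0, 0.002, 0]
    - [0.27, 0, 0, 0, 0, 0.002, 0]
    - [0.29, 0, 0, 0, 0, 0.002, 0]
    - [0.3, 0, 0, 0, 0, 0.002, 0]
    - [0.3, 0, 0, 0, 0, 0.002, 0]

```text
time_s: 6.35
tool_pos: [0.5651, -0.0729, 0.0572]
tool_rot: [179.9, -0.0, 96.3]
force: [1.5, -3.5, 1.6]
grip_width: 0.0005
grasp_force: 1.6
```

Emit:
apply_moves:
  moves:
    - [0.01, 0, 0, 0, 0, 0, 0]
    - [0.02, 0, 0, 0, 0, 0, 0]
    - [0.03, 0, 0, 0, 0, 0, 0]
    - [0.035, 0, 0, 0, 0, 0, 0]
    - [0.035, 0, 0, 0, 0, 0, 0]

```text
time_s: 6.85
tool_pos: [0.5641, -0.0683, 0.0567]
tool_rot: [179.9, 0.2, 96.2]
force: [2.5, -8.0, 1.1]
grip_width: 0.0008
grasp_force: 3.9
```

Emit:
apply_moves:
  moves:
    - [0.01, 0, 0, 0, 0, 0, 0]
    - [0.015, 0, 0, 0, 0, 0, 0]
    - [0.02, 0, 0, 0, 0, 0, 0]
    - [0.02, 0, 0, 0, 0, 0, 0]

```text
time_s: 7.25
tool_pos: [0.5641, -0.0683, 0.0568]
tool_rot: [179.9, 0.4, 96.1]
force: [3.8, -13.6, 0.5]
grip_width: 0.0002
grasp_force: 7.2
```

Pin is on its hard stop: force rises with no motion. Retreat, rise and look at the hole.

Emit:
apply_moves:
  moves:
    - [-0.1, 0, 0, 0, 0, 0, 0]
    - [-0.15, 0, -0.1, 0, 0, 0, 0]
    - [-0.15, 0, -0.35, 0, 0, 0, 0]
    - [-0.15, 0, -0.6, 0, 0, 0, 0]
    - [-0.1, 0, -0.72, 0, 0, 0, 0]
    - [0.1, 0, -0.72, 0, 0, 0, 0]
    - [0.29, 0, -0.72, 0, 0, 0, 0]
    - [0.29, 0, -0.72, 0, 0, 0, 0]
    - [0.29, 0, -0.72, 0, 0, 0, 0]
    - [0.29, 0, -0.72, 0, 0, 0, 0]

```text
time_s: 8.25
tool_pos: [0.5561, -0.0048, 0.1999]
tool_rot: [-179.9, -0.0, 96.2]
force: [0.2, -0.9, -0.1]
grip_width: 0.0005
grasp_force: 0.0
```

Run:
```python
from h import *
o=env.get_obs();c=cal('wrist');print(o['tool_pos'],o['tool_rot'],o['force'],o['qpos'].round(1))
im=viewer.read_camera('wrist');cv2.imwrite('pics/w3.png',im[:,:,::-1])
np.save('w3.npy',c,allow_pickle=True)
for t in ['pin_hole','pin','pin_head','stand']:
    print(t,[(np.round(x['location'],1).tolist(),round(x['conf'],2)) for x in masks_of('wrist',t)[:2]])
a=np.radians(6.4);S=lambda x,y,z:[.557+x*np.cos(a)-y*np.sin(a),-.0105+x*np.sin(a)+y*np.cos(a),z]
for n,P in dict(hole=S(0,.052,.072),end=S(0,.066,.062),headface=S(0,-.047,.079),lug2=S(0,.039,.086)).items(): print(n,proj(c,P).round(1))
u,v=proj(c,S(0,.02,.07))[0].astype(int);u0,v0=u-65,max(v-52,0)
print(u0,v0)
cv2.imwrite('pics/w3c.png',cv2.resize(im[v0:v0+105,u0:u0+140,::-1],(800,600),interpolation=cv2.INTER_CUBIC))
```

```text
[ 0.55611885 -0.00480261  0.19986785] [-1.79887926e+02 -2.32995270e-02  9.62325129e+01] [ 0.2371549  -0.92729713 -0.14164627] [-27.    8.   27.2  99.4  -3.8  73.7   7.3]
pin_hole [([276.9, 146.4], 0.91)]
pin [([276.3, 149.7], 0.89)]
pin_head [([278.3, 152.9], 0.58)]
stand [([454.8, 172.8], 0.86)]
hole [[281.2 148.7]]
end [[281.2 131.2]]
headface [[281.4 258. ]]
lug2 [[281.2 166.5]]
216 132
```

View pics/w3c.png

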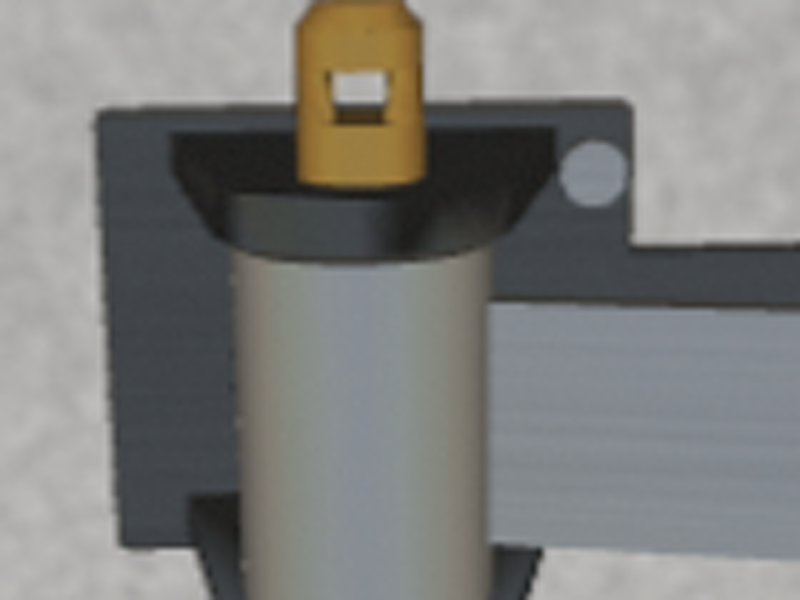

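Run:
```python
from h import *
c=np.load('w3.npy',allow_pickle=True).item();c2=np.load('w2.npy',allow_pickle=True).item()
h=at_z(c,(279,149),.072);hd=at_z(c2,(286,171),.079)
print('hole',h,'head',hd, 'hole2',at_z(c,(276.9,146.4),.072))
d=h-hd;print('yaw',np.degrees(np.arctan2(-d[0],d[1])))
go([.43,.28,.16],94.4)
```

```text
hole [0.54935803 0.04070937 0.072     ] head [ 0.56730043 -0.10211254  0.079     ] hole2 [0.54733687 0.04271146 0.072     ]
yaw 7.160431185751194
shift [1.4877, -0.4772, 0.2024] turn [-0.0003, -0.0, 0.0204] rows 6.3
```

Emit:
apply_moves:
  moves:
    - [0.9, -0.28, 0, 0, 0, 0.02, 1]
    - [0.9, -0.28, 0, 0, 0, 0.02, 1]
    - [0.9, -0.28, 0, 0, 0, 0.02, 1]
    - [0.9, -0.28, 0, 0, 0, 0.02, 1]

```text
time_s: 8.9
tool_pos: [0.4802, 0.1707, 0.2007]
tool_rot: [-180.0, -0.1, 94.6]
force: [0.2, 0.1, 0.2]
grip_width: 0.0249
grasp_force: 0.0
```

Emit:
apply_moves:
  moves:
    - [0.59, -0.2, 0.2, 0, 0, 0, 1]
    - [0.59, -0.2, 0.2, 0, 0, 0, 1]
    - [0.59, -0.2, 0.2, 0, 0, 0, 1]
    - [0.59, -0.2, 0.2, 0, 0, 0, 1]
    - [0.59, -0.2, 0.2, 0, 0, 0, 1]

```text
time_s: 9.4
tool_pos: [0.4324, 0.2824, 0.1603]
tool_rot: [-180.0, 0.1, 94.6]
force: [0.8, -1.4, -0.6]
grip_width: 0.0644
grasp_force: 0.0
```

Run:
```python
from h import *
o=env.get_obs();c=cal('wrist');print(o['tool_pos'],o['tool_rot'],o['qpos'].round(1))
im=viewer.read_camera('wrist');cv2.imwrite('pics/w4.png',im[:,:,::-1])
np.save('w4.npy',c,allow_pickle=True)
for t in ['block','clip','clip_loop','clip_top']:
    print(t,[(np.round(x['location'],1).tolist(),round(x['conf'],2)) for x in masks_of('wrist',t)[:2]])
u,v=proj(c,[.43,.28,.08])[0].astype(int);u0,v0=u-70,v-52
print(u0,v0)
cv2.imwrite('pics/w4c.png',cv2.resize(im[v0:v0+105,u0:u0+140,::-1],(800,600),interpolation=cv2.INTER_CUBIC))
```

```text
[0.4323623  0.28242271 0.16029456] [-1.79975651e+02  5.18653296e-02  9.45743107e+01] [-46.9   4.4  11.3 107.   -0.9  68.7 -30.7]
block [([277.6, 195.3], 0.66)]
clip [([270.1, 222.4], 0.91)]
clip_loop [([273.8, 218.2], 0.56)]
clip_top [([276.7, 219.0], 0.74)]
207 168
```

View pics/w4c.png

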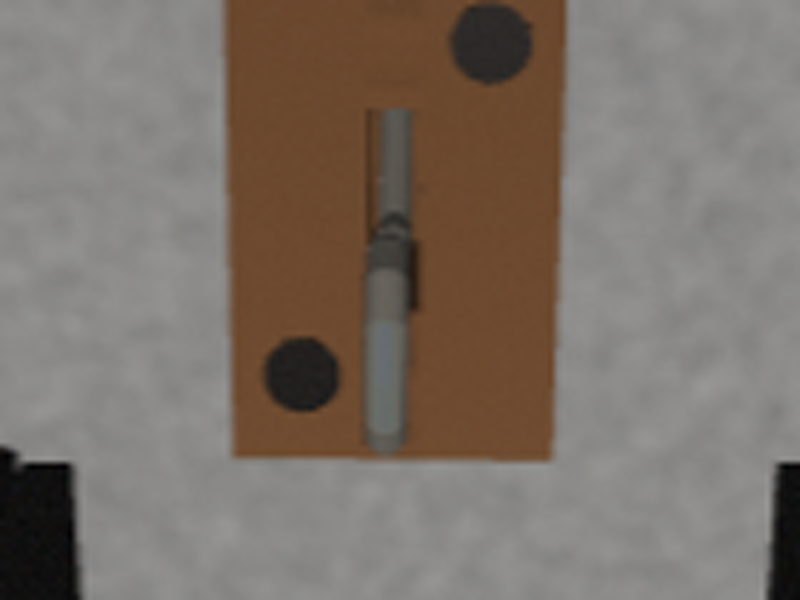

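The crop shows the clip nearly edge-on. The ring runs from about crop (395,216) to (385,452), which puts its centre at full-image (274.4,226.5). It leans about 1 mm toward −x.

Run:
```python
from h import *
c1=np.load('w1.npy',allow_pickle=True).item();c=np.load('w4.npy',allow_pickle=True).item()
a,b=(283,208),(274.4,226.5)
print(at_z(c1,a,.104),at_z(c,b,.104),tri([(c1,a),(c,b)]))
# silhouette from ring model check in both views
P=at_z(c,b,.104);t=np.linspace(0,2*np.pi,60)
from itertools import product
yw=np.radians(4.4);u=np.array([-np.sin(yw),np.cos(yw),0])
ring=P+.0135*(np.cos(t)[:,None]*u+np.sin(t)[:,None]*[0,0,1])
for k,(cc) in (('w1',c1),('w4',c)): q=proj(cc,ring);print(k,q.min(0),q.max(0))
blk=[at_z(c,(207+x/5.714,168+y/5.714),.046)[:2].round(4) for x,y in [(233,458),(552,460),(229,180),(561,180)]];print(blk)
g=P+[0,0,-.019];print(g);go(g,94.4)
```

```text
[0.42898755 0.28284773 0.104     ] [0.42792835 0.28345557 0.104     ] [0.42828128 0.28340579 0.10511252]
w1 [268.78557117 197.33849246] [297.62639819 216.11988699]
w4 [274.00381686 206.93272281] [274.75373198 246.15622879]
[array([0.4063, 0.2399]), array([0.4559, 0.2436]), array([0.4034, 0.2848]), array([0.4527, 0.2888])]
[0.42792835 0.28345557 0.085     ]
shift [0.0123, -0.0272, 0.3802] turn [0.0005, -0.0002, -0.0004] rows 1.5
```

Emit:
apply_moves:
  moves:
    - [0.012, -0.026, 0.15, 0, 0, 0, 1]
    - [0.012, -0.026, 0.3, 0, 0, 0, 1]
    - [0.012, -0.026, 0.365, 0, 0, 0, 1]
    - [0.012, -0.026, 0.365, 0, 0, 0, 1]

```text
time_s: 10.05
tool_pos: [0.4263, 0.2831, 0.086]
tool_rot: [-179.8, 0.1, 94.5]
force: [0.2, -0.5, -0.0]
grip_width: 0.0869
grasp_force: 0.0
```

Emit:
apply_moves:
  moves:
    - [0, 0, 0, 0, 0, 0, 0]
    - [0, 0, 0, 0, 0, 0, 0]
    - [0, 0, 0, 0, 0, 0, 0]
    - [0, 0, 0, 0, 0, 0, 0]
    - [0, 0, 0, 0, 0, 0, 0]
    - [0, 0, 0, 0, 0, 0, 0]
    - [0, 0, 0, 0, 0, 0, 0]
    - [0, 0, 0, 0, 0, 0, 0]
    - [0, 0, 0, 0, 0, 0, 0]
    - [0, 0, 0, 0, 0, 0, 0]
    - [0, 0, 0, 0, 0, 0, 0]
    - [0, 0, 0, 0, 0, 0, 0]
  grip_force: 30

```text
time_s: 11.25
tool_pos: [0.4271, 0.2846, 0.0876]
tool_rot: [180.0, -0.0, 94.5]
force: [-0.5, -0.3, -0.5]
grip_width: 0.0041
grasp_force: 30.0
```

Emit:
apply_moves:
  moves:
    - [0, 0, -0.1, 0, 0, 0, 0]
    - [0, 0, -0.25, 0, 0, 0, 0]
    - [0, 0, -0.4, 0, 0, 0, 0]
    - [0, 0, -0.55, 0, 0, 0, 0]
    - [-0.15, 0.05, -0.55, 0, 0, -0.1, 0]
    - [-0.3, 0.1, -0.55, 0, 0, -0.2, 0]
    - [-0.45, 0.15, -0.55, 0, 0, -0.3, 0]
    - [-0.6, 0.2, -0.55, 0, 0, -0.4, 0]
    - [-0.7, 0.25, -0.55, 0, 0, -0.5, 0]
    - [-0.7, 0.25, -0.55, 0, 0, -0.5, 0]

```text
time_s: 12.25
tool_pos: [0.4895, 0.145, 0.1977]
tool_rot: [-180.0, 0.1, 137.3]
force: [0.9, 0.8, -0.7]
grip_width: 0.0042
grasp_force: 30.0
```

Run:
```python
from h import *
go([.5375,.0393,.195],186.7)
```

```text
shift [-0.5346, -0.2255, 0.0143] turn [-0.0006, 0.0009, -0.5748] rows 5.8
```

Emit:
apply_moves:
  moves:
    - [-0.15, -0.06, 0.01, 0, 0, -0.1, 0]
    - [-0.3, -0.12, 0.01, 0, 0, -0.2, 0]
    - [-0.42, -0.18, 0.01, 0, 0, -0.3, 0]
    - [-0.5346, -0.2255, 0.01, 0, 0, -0.4, 0]
    - [-0.5346, -0.2255, 0.01, 0, 0, -0.5, 0]
    - [-0.5346, -0.2255, 0.01, 0, 0, -0.575, 0]
    - [-0.5346, -0.2255, 0.01, 0, 0, -0.575, 0]
    - [-0.5346, -0.2255, 0.01, 0, 0, -0.575, 0]

```text
time_s: 13.05
tool_pos: [0.5361, 0.0443, 0.1955]
tool_rot: [180.0, -0.0, -173.2]
force: [-0.2, 0.2, 0.7]
grip_width: 0.0046
grasp_force: 30.0
```

Run:
```python
from h import *
o=env.get_obs();c=cal('wrist');print(o['tool_pos'],o['tool_rot'],o['qpos'].round(1))
im=viewer.read_camera('wrist');np.save('w5.npy',c,allow_pickle=True)
for t in ['clip','clip_tip','pin_hole','pin']:
    print(t,[(np.round(x['location'],1).tolist(),round(x['conf'],2)) for x in masks_of('wrist',t)[:2]])
Tp=o['tool_pos'];Rt=R.from_euler('xyz',o['tool_rot'],degrees=True)
L=lambda x,y,z:proj(c,Tp+Rt.apply([x,y,z]))[0].round(1)
print('tip',L(-.012,0,.077),'legtop',L(-.012,0,-.017),'loop',L(-.001,0,-.017),'hole',proj(c,[.5494,.0407,.072]))
u,v=L(-.012,0,.06).astype(int);u0,v0=u-50,min(v-55,420-105)
print(u0,v0)
cr=cv2.resize(im[v0:v0+105,u0:u0+100,::-1],(571,600),interpolation=cv2.INTER_CUBIC)
s=viewer.read_camera('side');cs=cal('side')
for n,P in dict(tip=Tp+Rt.apply([-.012,0,.077]),loop=Tp+Rt.apply([-.001,0,-.017]),hole=[.5494,.0407,.072]).items(): print('side',n,proj(cs,P)[0].round(1))
cv2.imwrite('pics/w5.png',cr);cv2.imwrite('pics/s5.png',s[:,:,::-1])
```

```text
[0.53613306 0.04427716 0.19545869] [ 1.79980555e+02 -1.06691034e-02 -1.73235790e+02] [-29.2   5.5  23.1 102.1  -2.3  72.9  91.3]
clip [([277.8, 260.0], 0.84)]
clip_tip [([278.5, 260.8], 0.69)]
pin_hole [([266.3, 212.2], 0.76), ([279.5, 255.9], 0.29)]
pin [([267.5, 208.8], 0.96), ([280.2, 252.5], 0.27)]
tip [280.9 234. ] legtop [281.  302.6] loop [281.  282.9] hole [[275.11496943 215.91524559]]
230 187
side tip [274.7 190.6]
side loop [271.2 162.9]
side hole [276.1 204.8]
```

View pics/w5.png

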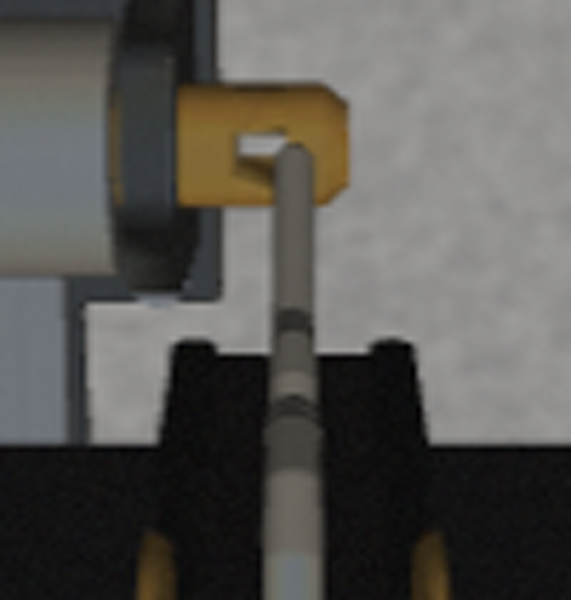

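The view shows the clip plane upright at column 281. The bent leg's nose is toward the camera, at about full-image (281,213). The pin hole centre is at about (276.6,213), so the clip is about 4 mm to the right (world +y) of the hole. The straight leg is hidden behind the bent one.

Run:
```python
from h import *
c=np.load('w5.npy',allow_pickle=True).item();c3=np.load('w3.npy',allow_pickle=True).item()
print('axis from w5 z=.062',at_z(c,(276.6,212.6),.062),'z=.066',at_z(c,(276.6,212.6),.066))
print('w3 hole',at_z(c3,(279,149),.072),'tri',tri([(c,(276.6,213.2)),(c3,(279,149))]))
o=env.get_obs();Tp=np.array([.53613,.04428,.19546]);Rt=R.from_euler('xyz',[180,0,-173.24],degrees=True)
for n,v in dict(nose=(.008,0,.065),nose_tilt3=(.008-.004,0,.065),hump=(0,0,.033)).items(): print(n,proj(c,Tp+Rt.apply(v))[0].round(1))
print(o['tool_pos'],o['tool_rot'])
s=cv2.imread('pics/s5.png')[130:230,215:335];cv2.imwrite('pics/s5c.png',cv2.resize(s,(720,600),interpolation=cv2.INTER_CUBIC))
```

```text
axis from w5 z=.062 [0.5493149  0.04190999 0.062     ] z=.066 [0.54805301 0.04181014 0.066     ]
w3 hole [0.54935803 0.04070937 0.072     ] tri [0.54896543 0.04095905 0.06635598]
nose [280.9 213.7]
nose_tilt3 [280.9 219.1]
hump [281.  241.5]
[0.53629856 0.0436727  0.19560293] [ 1.79993742e+02  7.70825675e-03 -1.73115846e+02]
```

View pics/s5c.png

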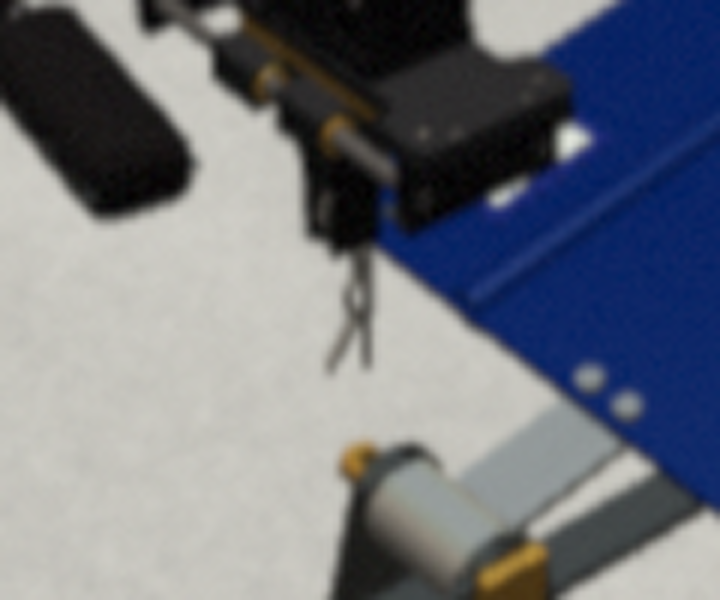

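Emit:
apply_moves:
  moves:
    - [0, -0.02, 0, 0, 0, 0, 0]
    - [0, -0.02, 0.1, 0, 0, 0, 0]
    - [0, -0.02, 0.2, 0, 0, 0, 0]
    - [0, -0.02, 0.2, 0, 0, 0, 0]
    - [0, -0.02, 0.2, 0, 0, 0, 0]

```text
time_s: 13.85
tool_pos: [0.5368, 0.0392, 0.1558]
tool_rot: [-180.0, -0.0, -173.1]
force: [-0.1, -0.3, -0.2]
grip_width: 0.0043
grasp_force: 30.0
```

Run:
```python
from h import *
o=env.get_obs();c=cal('wrist');print(o['tool_pos'],o['tool_rot'],o['force'])
im=viewer.read_camera('wrist');cv2.imwrite('pics/w6.png',im[:,:,::-1])
for t in ['clip','pin_hole','pin']:
    print(t,[(np.round(x['location'],1).tolist(),round(x['conf'],2)) for x in masks_of('wrist',t)[:2]])
# shank edges: brass colour mask extents beside the clip; hole bright px
hsv=cv2.cvtColor(im,cv2.COLOR_RGB2HSV)
m=(hsv[...,0]>12)&(hsv[...,0]<28)&(hsv[...,1]>120)&(hsv[...,2]>60)
m[:150]=0;m[260:]=0
ys,xs=np.nonzero(m);print('brass',xs.min(),xs.max(),ys.min(),ys.max())
for r in range(ys.min(),ys.max()+1):
    print(r,''.join('#' if m[r,x] else '.' for x in range(250,305)))
print('hole pred',proj(c,[.5491,.0412,.072])[0],'shank ends',proj(c,[.5475,.0551,.062])[0])
```

```text
[0.53682055 0.03921003 0.15579348] [-1.79987842e+02 -1.66240061e-02 -1.73111246e+02] [-0.10467567 -0.32065798 -0.18597105]
clip [([277.7, 256.9], 0.87)]
pin_hole [([270.2, 230.2], 0.96)]
pin [([269.6, 225.6], 0.82), ([282.0, 258.0], 0.34)]
brass 151 298 214 253
214 .......................................................
215 ......................#..#...............###...........
216 ...............############.........#########..........
217 ...............#############.......###########.........
218 ..#............#############.......#############.......
219 ...............#############.......#############.......
220 ...............#############.......#############.......
221 ...............#############.......##############......
222 ...............#############.......##############......
223 ..............##############.......##############......
224 ..............##############.......##############......
225 ..............############...........############......
226 ...............###########...........############......
227 ...............###########...........############.....
[... 938 characters left out ...]
.......................
244 .......................................................
245 .......................................................
246 .......................................................
247 .......................................................
248 .......................................................
249 .......................................................
250 .......................................................
251 .......................................................
252 .......................................................
253 .......................................................
hole pred [281.58343264 231.36306144] shank ends [298.86201215 227.07364992]
```

Emit:
apply_moves:
  moves:
    - [0, 0, 0.02, 0, 0, 0, 0]
    - [0, 0, 0.035, 0, 0, 0, 0]
    - [0, 0, 0.05, 0, 0, 0, 0]
    - [0, 0, 0.06, 0, 0, 0, 0]
    - [0, 0, 0.06, 0, 0, 0, 0]

```text
time_s: 14.55
tool_pos: [0.5365, 0.0395, 0.1431]
tool_rot: [-180.0, -0.0, -173.1]
force: [0.6, -0.4, -0.6]
grip_width: 0.0042
grasp_force: 30.0
```

Emit:
apply_moves:
  moves:
    - [0, 0, 0.02, 0, 0, 0, 0]
    - [0, 0, 0.04, 0, 0, 0, 0]
    - [0, 0, 0.06, 0, 0, 0, 0]
    - [0, 0, 0.08, 0, 0, 0, 0]
    - [0, 0, 0.09, 0, 0, 0, 0]
    - [0, 0, 0.09, 0, 0, 0, 0]

```text
time_s: 15.15
tool_pos: [0.5365, 0.0395, 0.1251]
tool_rot: [-180.0, -0.0, -173.1]
force: [0.9, 0.0, -0.9]
grip_width: 0.0043
grasp_force: 30.0
```

Emit:
apply_moves:
  moves:
    - [0, 0, 0.01, 0, 0, 0, 0]
    - [0, 0, 0.02, 0, 0, 0, 0]
    - [0, 0, 0.03, 0, 0, 0, 0]
    - [0, 0, 0.04, 0, 0, 0, 0]
    - [0, 0, 0.05, 0, 0, 0, 0]
    - [0, 0, 0.055, 0, 0, 0, 0]
    - [0, 0, 0.055, 0, 0, 0, 0]
  grip_force: 45

```text
time_s: 15.85
tool_pos: [0.5353, 0.0392, 0.1149]
tool_rot: [180.0, -0.2, -173.1]
force: [-5.2, -1.3, 7.3]
grip_width: 0.0038
grasp_force: 44.9
```

Emit:
apply_moves:
  moves:
    - [0, 0, 0.01, 0, 0, 0, 0]
    - [0, 0, 0.02, 0, 0, 0, 0]
    - [0, 0, 0.03, 0, 0, 0, 0]
    - [0, 0, 0.03, 0, 0, 0, 0]

```text
time_s: 16.25
tool_pos: [0.535, 0.0392, 0.1079]
tool_rot: [180.0, -0.2, -173.1]
force: [-4.8, -0.5, -0.1]
grip_width: 0.0038
grasp_force: 45.0
```

Emit:
apply_moves:
  moves:
    - [0, 0, 0.01, 0, 0, 0, 0]
    - [0, 0, 0.02, 0, 0, 0, 0]
    - [0, 0, 0.03, 0, 0, 0, 0]
    - [0, 0, 0.04, 0, 0, 0, 0]
    - [0, 0, 0.045, 0, 0, 0, 0]
    - [0, 0, 0.045, 0, 0, 0, 0]

```text
time_s: 16.85
tool_pos: [0.5362, 0.0395, 0.0987]
tool_rot: [-180.0, -0.1, -173.1]
force: [-3.6, -0.6, -5.1]
grip_width: 0.0041
grasp_force: 45.0
```

Emit:
apply_moves:
  moves:
    - [0, 0, 0.005, 0, 0, 0, 0]
    - [0, 0, 0.01, 0, 0, 0, 0]
    - [0, 0, 0.015, 0, 0, 0, 0]
    - [0, 0, 0.015, 0, 0, 0, 0]
    - [0, 0, 0.015, 0, 0, 0, 0]

```text
time_s: 17.35
tool_pos: [0.5371, 0.0395, 0.0968]
tool_rot: [180.0, 0.0, -173.1]
force: [-3.7, -0.9, -1.9]
grip_width: 0.0037
grasp_force: 45.0
```

Emit:
apply_moves:
  moves:
    - [0, 0, 0.005, 0, 0, 0, 0]
    - [0, 0, 0.005, 0, 0, 0, 0]
    - [0, 0, 0.005, 0, 0, 0, 0.6]
    - [0, 0, 0.005, 0, 0, 0, 0.6]
    - [0, 0, 0.005, 0, 0, 0, 0.6]
    - [0, 0, 0.005, 0, 0, 0, 0.6]
    - [0, 0, 0.005, 0, 0, 0, 0.6]
    - [0, 0, 0.005, 0, 0, 0, 0.6]
    - [0, 0, 0.005, 0, 0, 0, 0.6]
  grip_force: 20

```text
time_s: 18.25
tool_pos: [0.5368, 0.0395, 0.0955]
tool_rot: [180.0, 0.0, -173.1]
force: [-0.0, -0.2, -0.5]
grip_width: 0.0492
grasp_force: 0.0
```

Emit:
apply_moves:
  moves:
    - [0, 0, -0.1, 0, 0, 0, 0.6]
    - [0, 0, -0.25, 0, 0, 0, 0.6]
    - [0, 0, -0.3, 0, 0, 0, 0]
    - [0, 0, -0.3, 0, 0, 0, 0]
    - [0, 0, -0.3, 0, 0, 0, 0]
    - [0, 0, -0.3, 0, 0, 0, 0]
    - [0, 0, -0.3, 0, 0, 0, 0]
    - [0, 0, -0.3, 0, 0, 0, 0]
    - [0, 0, -0.3, 0, 0, 0, 0]
    - [0, 0, -0.3, 0, 0, 0, 0]

```text
time_s: 19.25
tool_pos: [0.5367, 0.0395, 0.1554]
tool_rot: [-180.0, -0.0, -173.1]
force: [0.3, -0.0, 0.0]
grip_width: 0.0021
grasp_force: 0.0
```

Run:
```python
from h import *
o=env.get_obs();c=cal('wrist');print(o['tool_pos'],o['force'])
im=viewer.read_camera('wrist');cv2.imwrite('pics/w7.png',im[:,:,::-1])
m=masks_of('wrist','clip')
for x in m[:2]:
    ys,xs=np.nonzero(x['pixels']);print(x['conf'],xs.min(),xs.max(),ys.min(),ys.max())
a=np.radians(6.7);H=np.array([.5491,.0412,.062]);X=np.array([np.cos(a),np.sin(a),0])
for dz in (0,.005):
  for n,(y,z) in dict(top=(11,63.5),loopfar=(-2.5,50),loopnear=(24.5,50),nose=(20,-32)).items(): print(dz,n,proj(c,H-X*y/1e3+[0,0,z/1e3+dz])[0].round(1))
```

```text
[0.53672889 0.03947487 0.15537109] [ 0.33858948 -0.01759532  0.04120822]
0.8 276 286 188 255
0 top [281.4 245.6]
0 loopfar [281.3 256.3]
0 loopnear [281.5 218. ]
0 nose [281.3 193.3]
0.005 top [281.5 248.9]
0.005 loopfar [281.3 259.5]
0.005 loopnear [281.5 220.5]
0.005 nose [281.3 194.7]
```

Emit:
apply_moves:
  moves:
    - [-0.008, 0, 0.08, 0, 0, 0, 0]
    - [-0.008, 0, 0.12, 0, 0, 0, 0]
    - [-0.008, 0, 0.135, 0, 0, 0, 0]
    - [-0.008, 0, 0.145, 0, 0, 0, 0]
    - [-0.008, 0, 0.145, 0, 0, 0, 0]

```text
time_s: 19.85
tool_pos: [0.5384, 0.0397, 0.1266]
tool_rot: [180.0, 0.0, -173.1]
force: [0.1, -1.1, 0.2]
grip_width: 0.0004
grasp_force: 0.0
```

Emit:
apply_moves:
  moves:
    - [0, 0, 0.005, 0, 0, 0, 0]
    - [0, 0, 0.01, 0, 0, 0, 0]
    - [0, 0, 0.015, 0, 0, 0, 0]
    - [0, 0, 0.015, 0, 0, 0, 0]

```text
time_s: 20.25
tool_pos: [0.5393, 0.0398, 0.125]
tool_rot: [180.0, 0.1, -173.1]
force: [-0.6, -0.6, 6.2]
grip_width: 0.0002
grasp_force: 3.0
```

Emit:
apply_moves:
  moves:
    - [0, 0, 0.005, 0, 0, 0, 0]
    - [0, 0, 0.01, 0, 0, 0, 0]
    - [0, 0, 0.01, 0, 0, 0, 0]

```text
time_s: 20.55
tool_pos: [0.5402, 0.0399, 0.1242]
tool_rot: [180.0, 0.2, -173.1]
force: [-1.5, -0.8, 11.0]
grip_width: 0.0005
grasp_force: 5.3
```

Firm at the home height under 11 N. Retreat up and check.

Emit:
apply_moves:
  moves:
    - [0, 0, -0.1, 0, 0, 0, 0]
    - [0, 0, -0.35, 0, 0, 0, 0]
    - [0.2, 0, -0.6, 0, 0, 0, 0]
    - [0.4, 0, -0.6, 0, 0, 0, 0]
    - [0.4, 0, -0.6, 0, 0, 0, 0]
    - [0.4, 0, -0.6, 0, 0, 0, 0]

```text
time_s: 21.15
tool_pos: [0.4589, 0.0302, 0.2425]
tool_rot: [179.9, 0.2, -173.1]
force: [0.3, 0.1, 0.7]
grip_width: 0.0005
grasp_force: 0.0
```

Run:
```python
from h import *
c=cal('wrist');w=viewer.read_camera('wrist')[:,:,::-1]
a=np.radians(6.7);H=np.array([.5491,.0412,.062]);X=np.array([np.cos(a),np.sin(a),0])
for n,(y,z) in dict(top=(11,63.5),tip=(0,-44),hole=(0,10),nose=(20,-32)).items(): print(n,proj(c,H-X*y/1e3+[0,0,z/1e3])[0].round(1))
u,v=proj(c,H+[0,0,.02])[0].astype(int);v0,u0=max(min(v-60,300),0),u-66;print(u0,v0)
s=viewer.read_camera('side')[:,:,::-1];s0=cv2.imread('pics/side0.png')
cs=cal('side');x,y=proj(cs,H)[0].astype(int)
A=cv2.resize(np.ascontiguousarray(w[v0:v0+120,u0:u0+132]),(396,360),interpolation=2);B=cv2.resize(np.ascontiguousarray(s[y-50:y+50,x-55:x+55]),(396,360),interpolation=2)
cv2.imwrite('pics/fin.png',np.vstack([np.hstack([A,B]),cv2.resize(np.hstack([s,s0]),(792,240))[:, :]])[:600])
viewer.read_camera('top')
for t in ['cup','ball','marker','case']: print(t,[(np.round(x['location']).tolist(),round(x['conf'],2)) for x in boxes_of('top',t)[:1]])
```

```text
top [280.8 285.8]
tip [280.6 249.6]
hole [280.6 269.8]
nose [280.6 238.4]
214 214
cup [([403.0, 268.0], 0.57)]
ball [([443.0, 179.0], 0.82)]
marker []
case [([125.0, 199.0], 0.68)]
```

View pics/fin.png

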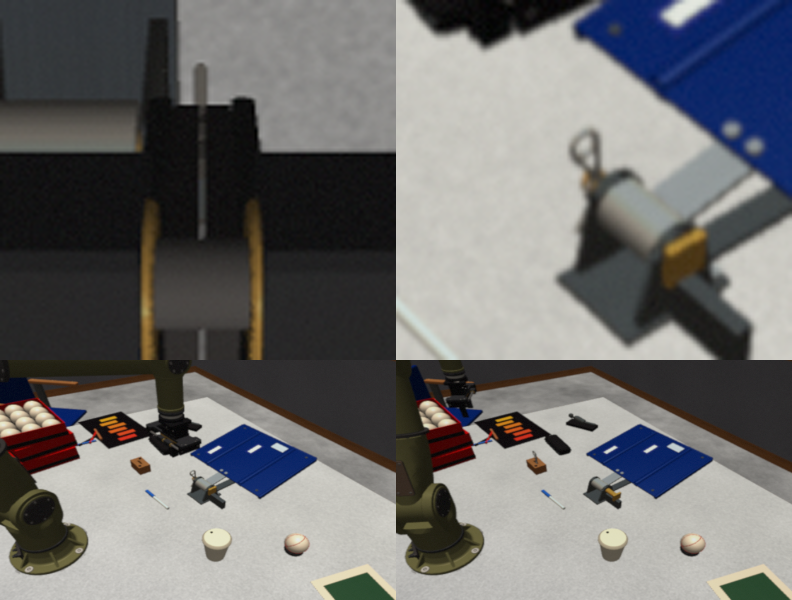

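The side view shows the head seated on the first lug and the clip upright on the pin's end. The cup, ball and marker sit where they did in the starting picture, and the case's position from the top camera matches too.

```bash
python3 -c "
from h import *
print(env.sign_off())"
```

```text
the job is handed in; nothing more can be done
None
```

The pin is pushed fully home and the clip stands upright, snapped over the shank, with the cup, ball, marker and case where they were; I handed the job in at about 21 s, and the sign-off returned no verdict.

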